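# Snap the lifting hook onto the press weight and set it on the print boards

## Task

Take the wooden-handled lifting hook from its stand and push it sideways onto the handle bar of the larger of the two round weights until its sprung gate flicks shut behind the bar. Lift that weight with the hook, not with the gripper, carry it over to the stack of pressing boards and set it down gently, flat and centred on them, so the print between them dries flat. Leave the hook clipped on and let go of it; leave the smaller weight, the ink tin and the ink roller where they are.

Things in the scene. Friction and masses are not known exactly. Their poses are not given: they have to be found in the camera images.
- hook_grip (a point): Centre of the hook's handle: a wooden bar 104 mm long (x), 18 wide (y), 20 high (z), on top of the upright, loose, 150 g, 116 mm tall lifting hook. z is up, +x the side of the open mouth with the gate, -x the closed spine. It starts with the handle's ends resting in notches of the stand and lifts straight up; grip it across the 18 mm at its middle, with free room at both sides.
- hook_loop (a point): Middle of the hook's loop of 8 mm round steel, flat in the x-z plane, 76 mm below hook_grip, same axes. From here, in mm: hook's underside z -30; an 8 mm bar hangs in the crook with its centre at x 0, z -18; inner face of the spine x -18 (a bar's centre stops at x -14).
- hook_mouth (a point): Middle of the hook's mouth, on its +x side, 20 mm in x and 6 mm in z from hook_loop, same axes; in the stand it faces away from the robot, within 35 degrees. The mouth is 22 mm high: the nose below (x -4 to 4, top at z -11), the arm with the gate's pivot above (from z 11). An 8 mm bar enters from +x to -x with its centre within about 6 mm of this height.
- gate (a joint): Angle of the sprung gate, a 6 mm bar 32 mm long from the pivot atop the mouth down to the inside of the nose. 0 shut; grows to 1.25 as a bar pushes it inwards; never opens outwards. The spring is weak (1 to 2 N at the bar). It flicks shut once the bar is past its tip: pushed home against the spine or, at the latest, when the hook is then raised and the bar settles in the crook.
- weight_big_bar (a point): Middle of the larger weight's handle bar: level 8 mm round steel along y, the top of a rigid upright bail 48 mm wide, 32 mm clear between its legs; the hook can come from either side, along x. Bar centre 45 mm above the disc's top, 59 mm above its underside. Disc and bail are one loose piece, 0.55 to 0.8 kg, in a tray pocket where it can slide about 3 mm.
- weight_big_disc (a point): Middle of the larger weight's steel disc, 100 mm across and 14 mm thick, 52 mm below weight_big_bar; z is up.
- weight_small_bar (a point): Middle of the handle bar of the smaller weight: disc 72 mm across, same bail and heights as the larger one, in its own tray. To be left alone.
- tray_big: Shallow square wooden tray fixed to the table, 118 mm a side, rim 14 mm above the table, with a 106 mm square pocket for the larger weight; origin at the centre of its underside.
- tray_small: The like tray, 88 mm a side, for the smaller weight; the two trays may change places.
- stand: Fixed wooden stand of the hook: base 130 by 80 by 8 mm, two upright cheeks (24 mm in x, 56 in y) centred 44 mm to either side along x, 64 mm clear between. The handle's underside rests 108 mm above the table; lips beside the notches reach 116 mm. Origin at the centre of its underside; axes as the hook's at the start.
- boards_top (a point): Centre of the top face of the stack of pressing boards, fixed, 170 mm square, 30 mm high above the table; z up.
- ink_tin: Bystander: round tin, 72 mm across, 75 mm high; origin at the centre of its underside.
- brayer: Bystander: hand ink roller lying on the table, black roller 34 mm by 90 mm (along its y, at the origin), wooden handle to its -x, 140 mm; origin under the roller's centre.
Mind the look-alikes: they are no part of the job. Leave any red look-alike of the part that bears hook_grip alone.

How it is judged (in metres and radians):
On the way, in this order (a step that is already met when the one before it is completed fails the run):
1. the hook is on the larger weight's bar, inside the loop, with the gate shut behind it (x of weight_big_bar in the frame of hook_loop between -0.022 and 0.014 m and z of weight_big_bar in the frame of hook_loop between -0.026 and 0.022 m and y of weight_big_bar in the frame of hook_loop between -0.022 and 0.022 m and value of joint gate below 0.12 rad), for 0.2 s.
2. the larger weight hangs from the hook, gate shut, clear above the boards (all of step 1 and horizontal distance between weight_big_disc and boards_top below 0.06 m and z of weight_big_disc in the frame of boards_top above 0.015 m), for 0.1 s.
At the end, for the whole second after the job is handed in: Larger weight at rest flat on the boards (tilt < 0.06 rad), centre within 25 mm of theirs; hook still round its bar (loop middle within 70 mm of the bar middle), gate shut (< 0.15 rad), let go, at rest, standing or toppled; small weight, tin and roller within 25 mm of their start (horizontal distance between weight_big_disc and boards_top below 0.025 m and z of weight_big_disc in the frame of boards_top between 0.003 and 0.011 m and angle between weight_big_disc's own z axis and vertical below 0.06 rad and distance between weight_big_bar and hook_loop below 0.07 m and value of joint gate below 0.15 rad and linear speed of weight_big below 0.03 m/s and linear speed of hook below 0.05 m/s); the robot touches nothing.
It fails at once if the smaller weight is moved by more than 25 mm (distance of weight_small_bar from where it was at the start of the episode above 0.025 m).
It fails at once if the ink tin is moved by more than 25 mm (distance of ink_tin from where it was at the start of the episode above 0.025 m).
It fails at once if the ink roller is moved by more than 25 mm (distance of brayer from where it was at the start of the episode above 0.025 m).
It fails at once if the gripper takes hold of the larger weight itself (more than 3 N) (contact force between the fingers and weight_big above 3 N).
It fails at once if the larger weight comes down hard on the boards (faster than 0.4 m/s within 20 mm of them) (linear speed of weight_big above 0.4 m/s and horizontal distance between weight_big_disc and boards_top below 0.13 m and z of weight_big_disc in the frame of boards_top below 0.027 m).
It also fails if it takes over 66 s, if anything falls off the work surface, if the arm or the gripper's body presses on something with over 40 N, if the wrist force passes 120 N, or if a joint passes its speed limit or range.

## Robot

A 6-joint arm with a two-finger parallel gripper is mounted at the origin on the work surface. World frame = base frame: x ahead of the robot, y to its left, z up, the work surface at z = 0. Lengths are in mm, angles in rad, forces in N, time in s.
With the tool pointing down it reaches from about 350 to 875 mm from the base axis. Payload 4.2 kg.
Tool frame: the origin (TCP) lies midway between the tips of the shut fingers; the grasp point (between the pads) lies 19 mm behind it (arm.grip_depth is the distance from the TCP to the grasp point, in mm); z points along the fingers, x is the direction in which the jaws open and shut, and the axes are right-handed (so a half turn about z gives the same grasp; the last joint's range is limited). The gripper opens to 85 mm and grips with 20 to 120 N. Pads are 22 mm wide; open, the fingers measure 114 mm over their backs; the gripper's body (76 mm by 85 mm) begins 54 mm behind the grasp point. The pads swing forward as they close: fully open they stand 13 mm farther back than shut.
Start: joints at [-1.069, 0.385, 0.008, 0, -1.194, -0.259], TCP at [150.281, -606.642, 231.312] pointing down, gripper open.
Joint ranges: [-3.14, 3.14], [-1.21, 2.06], [-1.07, 1.41], [-3.16, 2.05], [-2.99, -0.16], [-3.1, 3.1]. Speed limits (rad/s): [2.79, 2.79, 3.14, 3.14, 3.14, 3.14].

## Interface

Orientations are given as a unit quaternion [x, y, z, w].
In Python, from bench import arm, eyes, find_in, silhouettes gives the robot as it stands. The module is installed in compiled form; this text tells all that it offers.
- The arm moves only by the tool play_rows, never from a script. Its arguments are lists of equal length, an entry for each row: "offset": the shift along the world's x, y, z in mm, a list of three; "turn": the turn about the world's z in rad. In form: {"offset": [[x, y, z], ...], "turn": [turn, ...]}. A call has 1 to 12 rows; each row shifts and turns the pose as measured when the row begins; what a row does not reach is not made up. A row lasts 1/10 s, in which the tool goes at most 50 mm and 8.59 degrees, less where a joint would pass 70% of its speed; a pose out of reach is approached as far as the arm can. A call is refused whole if a number of a shift passes 50 or a number of a turn 0.15, either way. A call with a gripper value outside its range is refused whole. "grip" is the gripper's target within -1 to 1 (fully open at 1, half-way at 0, shut at -1), set as the call begins (left out, the last holds). The fingers move at their own pace and stop on an object; the grip force is fixed at half the most. Time passes only in rows, so rows that do not move let the fingers close. It gives the time, the measured TCP pose, the force and the opening at its end, in the units of the state.
- arm.read_state(): the state, without advancing time (a new reading comes with each control period).
- eyes.get_image(name): name is "side" or "top" or "wrist"; returns (picture, depth): 400x640x3 uint8, red, green, blue; 400x640 float32, mm along the optical axis (not along the pixel's ray), 0 where there is no reading.
- eyes.camera_params(name): a dict with "camera_matrix" (3x3 intrinsics, pixels), "camera_from_world" (4x4, takes a point from world to camera coordinates). Camera axes: x right, y down, z forward; pixel columns grow to the right and rows downward; lengths in mm; the calibration is good to about 2 mm. A picture is of the moment at which its call begins: read the wrist's pose just before it. camera_params takes no time and is no camera call; for the wrist camera it gives the pose at the moment of the call.
- arm.job_done(): hands the job in, once; it reports no verdict.
Trained networks look in the newest picture that a camera, given by its name, has taken for a name from the list of things; names that differ only in an ending like _2 or _b are one class to them, and where a whole thing is asked for, a point or a joint stands for the part that bears it (a point fixed in the world has none). Each returns a list of dicts, best first, with "score" (0 to 1); they miss things now and then, are a little off and sometimes report something else, mostly with a low value. They report only what shows in the picture. A call takes as long as a camera call. They do not tell look-alikes from the thing itself.
- find_in(camera, query): "bbox" ([centre column, centre row, width, height] in pixels, round what is visible of it).
- silhouettes(camera, query): "mask" (400x640 bool, what is visible of it) and "bbox" ([centre column, centre row, width, height] in pixels, round what is visible of it).
The state is a dict: "clock": time; "joints": joint angles; "joint_vel": joint speeds; "joint_efforts": joint torques, N m; "position": TCP position; "ee_rot": TCP orientation; "contact_force": force on the tool from outside, world axes, zero at the start; "wrist_torque": the same for the moment, N m; "gripper_width": finger opening in mm.
Only numpy, scipy, OpenCV 4.12 (cv2) and the standard library are available. Lean on these libraries where they do the work, as an engineer would, in place of code of your own. Each camera call takes 0.05 s, during which the arm holds its last target. There are 200 camera calls.

## Working session

There is one attempt and no reset: what is moved stays moved. The work goes in short steps, Python scripts to look and compute and a tool call to move; the robot and the scene stay as the last step left them, time stands still between calls to the robot, and variables do not carry over. Pictures are saved under pics/ and viewed, on a budget of 10 in all, crops included, one or two more only if the job needs it, and the job is handed in when it is done.

Besides the shell and the picture viewer there is one more tool, called after "Request:" as name(argument=value, ...) on one line, values as JSON. play_rows: Moves the arm, as the interface text tells. Its arguments: {"type":"object","properties":{"offset":{"type":"array","items":{"type":"array","items":{"type":"number"}}},"turn":{"type":"array","items":{"type":"number"}},"grip":{"type":"number"}},"required":["offset","turn"]}

```bash
mkdir -p pics; cat > h.py <<'E'
import numpy as np, cv2
from bench import arm, eyes, find_in, silhouettes
def cloud(name, d):
    p=eyes.camera_params(name);K=np.array(p["camera_matrix"]);T=np.linalg.inv(np.array(p["camera_from_world"]))
    v,u=np.mgrid[0:400,0:640]
    c=np.stack([(u-K[0,2])/K[0,0]*d,(v-K[1,2])/K[1,1]*d,d,np.ones_like(d)],-1)
    return (c@T.T)[...,:3]
def save(n,im): cv2.imwrite(f"pics/{n}.png",np.ascontiguousarray(im[...,::-1]))
E
python3 - <<'E'
from h import *
np.set_printoptions(precision=1,suppress=True)
ims=[]
for c in ["top","side"]:
    im,d=eyes.get_image(c); ims.append(im); P=cloud(c,d)
    np.savez(f"{c}.npz",im=im,P=P,d=d)
    print(c,np.linalg.inv(np.array(eyes.camera_params(c)["camera_from_world"]))[:3,3])
    for q in ["hook_grip","weight_big_disc","weight_small_bar","tray_big","tray_small","stand","ink_tin","brayer"]:
        for r in silhouettes(c,q)[:3]:
            m=r["mask"]&(d>0); p=P[m]
            if len(p): print(q,round(r["score"],2),np.array(r["bbox"]),"med",np.median(p,0),"lo",np.percentile(p,2,0),"hi",np.percentile(p,98,0))
save("a",cv2.resize(np.vstack(ims),(480,600)) if 0 else ims[0]); save("b",ims[1])
print(arm.read_state())
E
```

```text
top [ 329.3  -70.1 1097.9]
hook_grip 0.93 [428.7 205.4  13.8  40.3] med [ 479.  -325.3  125.7] lo [ 428.2 -340.4    8.2] hi [ 524.5 -315.1  130.7]
hook_grip 0.71 [475.  218.2  36.4  44. ] med [ 487.1 -487.2   13.4] lo [ 408.  -540.    -1.7] hi [ 524.4 -450.8   21.5]
hook_grip 0.67 [440.4 145.   35.3  36.2] med [ 653.3 -392.4   13.8] lo [ 635.5 -434.7   -2. ] hi [ 743.1 -343.8   21.8]
weight_big_disc 0.79 [315.1 156.3  34.5  28.3] med [643.5 -21.2  20.1] lo [600.8 -65.2  15.1] hi [689.9  23.6  68.3]
weight_small_bar 0.64 [307.2 213.2  22.1  28. ] med [470.6   0.5  20.8] lo [440.5 -30.1  14.7] hi [504.2  33.1  69. ]
tray_small 0.96 [307.9 210.9  35.5  36.3] med [472.4   2.1  11. ] lo [423.5 -50.2   2.4] hi [525.8  51.2  17.6]
stand 0.83 [421.7 211.2  36.4  47.3] med [ 472.  -307.1   21.2] lo [ 415.  -354.2    3.5] hi [ 535.2 -285.9  117.7]
ink_tin 0.94 [380.4 117.1  24.9  29. ] med [ 749.3 -209.4   73.1] lo [ 726.9 -241.1   10.4] hi [ 790.7 -177.8   78. ]
side [  481.5 -1357.8   975.8]
hook_grip 0.94 [244.7 283.2  41.3  30.7] med [ 280.5 -329.7   10.7] lo [ 241.9 -359.9   -2.7] hi [ 33
[... 1005 characters left out ...]
 med [ 478.3 -352.4   17.9] lo [ 416.1 -370.6    0.2] hi [ 539.9 -296.5  116.2]
ink_tin 0.56 [411.9 254.4  27.2  35.2] med [ 758.3 -234.9   56.1] lo [ 728.3 -250.1    0.3] hi [ 796.9 -181.8   77.2]
brayer 0.93 [394.9 185.3  46.1  21.7] med [749.6 165.1  23.9] lo [693.7 133.1   3.5] hi [841.9 219.9  35. ]
{'clock': 0.9, 'joints': array([-1.1,  0.4,  0. , -0. , -1.2, -0.3]), 'joint_vel': array([ 0., -0.,  0., -0., -0., -0.]), 'joint_efforts': array([  0. , -39.2,  18.9,   4.2,  -0. ,   0. ]), 'position': array([ 150.3, -606.6,  231.3]), 'ee_rot': array([ 0.6,  0.8, -0. ,  0. ]), 'contact_force': array([-0.2, -0.3, -1.2]), 'wrist_torque': array([0., 0., 0.]), 'gripper_width': 85.35060531903102}
```

View pics/a.png

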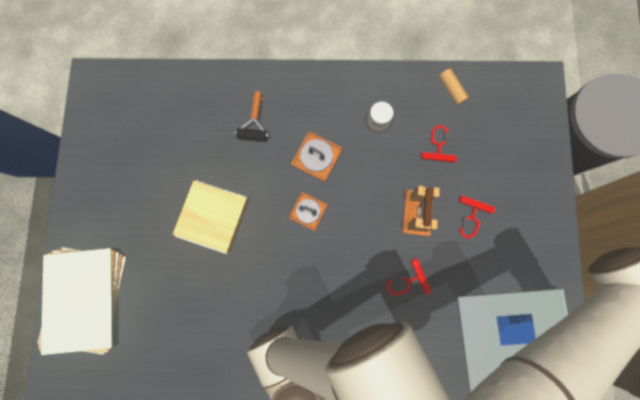

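View pics/b.png

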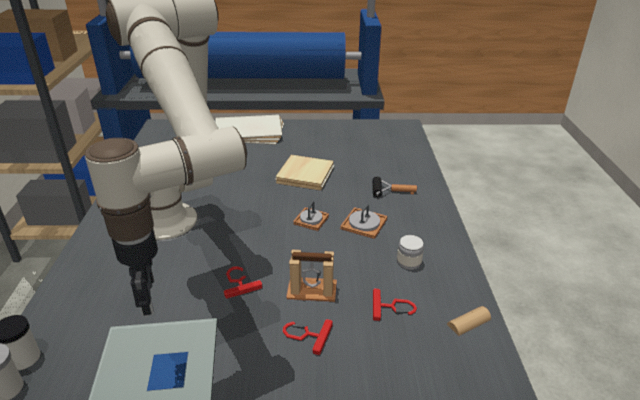

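```bash
cat > meas.py <<'E'
from h import *
def rect(p):
    (c,s,a)=cv2.minAreaRect(p[:,:2].astype(np.float32)); return np.round(c,1),np.round(s,1),round(a,1)
def pca(p):
    c=np.median(p,0); w,v=np.linalg.eigh(np.cov((p-c)[:,:2].T)); return c.round(1), np.degrees(np.arctan2(v[1,1],v[0,1])).round(1), np.sqrt(w).round(1), len(p)
E
python3 - <<'E'
from meas import *
for c in ["top","side"]:
    z=np.load(c+".npz");P=z["P"];im=z["im"].astype(int);X,Y,Z=P[...,0],P[...,1],P[...,2]
    print(c)
    m=(abs(X-479)<75)&(abs(Y+326)<45)&(Z>112)&(Z<150)&(im[...,0]<140)
    print("handle",pca(P[m]),rect(P[m]))
    m=(abs(X-479)<90)&(abs(Y+326)<65)&(Z>100)&(Z<150)
    print("all",pca(P[m]),rect(P[m]))
    for n,x,y in [("big",645,-22),("small",472,1)]:
        m=(abs(X-x)<45)&(abs(Y-y)<45)&(Z>40)&(Z<90); print(n,"bail",pca(P[m]),np.percentile(P[m][:,2],90))
        m=(abs(X-x)<60)&(abs(Y-y)<60)&(Z>8)&(Z<40)&(abs(im[...,0]-im[...,2])<35); print(n,"disc",rect(P[m]),np.median(P[m],0))
        m=(abs(X-x)<85)&(abs(Y-y)<85)&(Z>5)&(Z<40); print(n,"tray",rect(P[m]))
    m=(X>350)&(X<620)&(Y>120)&(Y<400)&(Z>20)&(Z<45)
    print("boards",rect(P[m]),np.median(P[m],0))
    m=(im[...,0]>150)&(im[...,1]<60)&(im[...,2]<60)
    n,l,s,ce=cv2.connectedComponentsWithStats(m.astype(np.uint8))
    for i in range(1,n):
        if s[i,4]>60: p=P[l==i]; print("red",np.percentile(p,2,0).round(),np.percentile(p,98,0).round())
z=np.load("top.npz");im=z["im"].astype(np.uint8)
A=cv2.resize(im[180:245,390:500],None,fx=4.5,fy=4.5,interpolation=2)
B=cv2.resize(im[125:235,285:350],None,fx=4.5,fy=4.5,interpolation=2)
S=np.load("side.npz")["im"].astype(np.uint8)
C=cv2.resize(S[240:305,280:345],None,fx=4.5,fy=4.5,interpolation=2)[:292]
o=np.zeros((585,800,3),np.uint8);o[:292,:495]=A[:292];o[:495,500:792]=B[:495,:292];o[292:584,:292]=C[:,:292];save("c",o)
E
```

```text
top
handle (array([ 476.9, -325.2,  126.8]), np.float64(174.2), array([ 5.4, 28.7]), 282) (array([ 477.8, -326.9]), array([ 18.9, 101.2]), 84.6)
all (array([ 473.3, -323.6,  118.1]), np.float64(175.4), array([14.5, 38.1]), 595) (array([ 477.7, -326.5]), array([ 55.7, 112.6]), 84.8)
big bail (array([646. , -18.7,  67.1]), np.float64(60.6), array([ 2. , 14.4]), 49) 70.94308533546568
big disc (array([646.6, -19.5]), array([96.6, 91.9]), 1.6) [644.03802021 -20.34178701  20.00871405]
big tray (array([641.6, -26.1]), array([161., 156.]), 85.2)
small bail (array([ 4.73e+02, -1.00e-01,  6.71e+01]), np.float64(70.7), array([ 2.4, 13.7]), 47) 69.3131631561434
small disc (array([4.738e+02, 2.000e-01]), array([66.6, 66.1]), 1.5) [4.70651380e+02 1.91327483e-01 2.04834479e+01]
small tray (array([471.4,   1.6]), array([161.8, 152.7]), 3.3)
boards (array([453.8, 292.2]), array([173. , 173.3]), 72.9) [450.23984065 290.4977157   30.17292733]
red [ 636. -437.    7.] [ 723. -344.   22.]
red [ 410. -541.    6.] [ 522. -453.   22.]
red [ 276. -341.   10.] [ 336. -305.   22.]
side
handle (array([ 475.9, -3
[... 321 characters left out ...]
.8, 16.4]), 48) 68.82632024187288
big disc (array([644.5, -24.6]), array([102.3,  99.6]), 79.3) [647.35073423 -30.94163446  18.96308543]
big tray (array([645.4, -21.9]), array([151. , 132.8]), 74.3)
small bail (array([474.6,  -4.3,  59.2]), np.float64(69.5), array([ 2.2, 17.8]), 48) 67.07483765590055
small disc (array([472.8,   7.3]), array([69.6, 90.1]), 3.2) [474.57353283  -7.59865338  18.73621878]
small tray (array([480. ,  13.1]), array([129.4,  92.1]), 66.4)
boards (array([453.8, 288.2]), array([185.8, 175.6]), 72.4) [452.12269835 278.16432187  28.43066487]
red [ 277. -341.   -4.] [ 336. -297.   21.]
red [ 637. -442.    6.] [ 747. -347.   22.]
red [ 409. -551.    5.] [ 523. -456.   22.]
```

View pics/c.png

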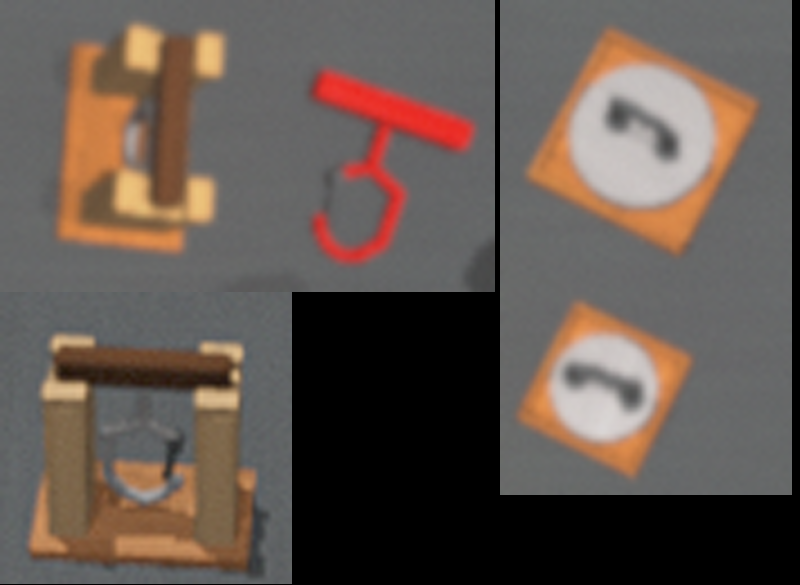

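```bash
python3 - <<'E'
from h import *
s=arm.read_state();a,b,c,d=s["ee_rot"];print(s["ee_rot"],"toolx yaw deg",np.degrees(np.arctan2(2*a*b,a*a-b*b)))
p=eyes.camera_params("wrist");T=np.linalg.inv(np.array(p["camera_from_world"]));print(p["camera_matrix"],T.round(2))
E
```

```text
[ 6.16259585e-01  7.87543093e-01 -6.40550320e-07  7.77955441e-06] toolx yaw deg 103.91299779862979
[[326.94385742   0.         324.35015204]
 [  0.         326.94385742 201.75488354]
 [  0.           0.           1.        ]] [[-2.4000e-01  9.3000e-01  2.6000e-01  8.3330e+01]
 [ 9.7000e-01  2.3000e-01  7.0000e-02 -6.2389e+02]
 [ 0.0000e+00  2.7000e-01 -9.6000e-01  3.7356e+02]
 [ 0.0000e+00  0.0000e+00  0.0000e+00  1.0000e+00]]
```

Request:
play_rows(offset=[[35,30,5],[35,30,5],[35,30,5],[35,30,5],[35,30,5],[35,30,5],[35,30,0],[35,30,0],[30,25,0],[18,15,0]], turn=[0,0,0,0,0,0,0,0,0,0], grip=1)

```text
clock: 1.9
position: [486.2, -316.6, 263.1]
ee_rot: [0.619, 0.785, 0.0, 0.002]
contact_force: [0.8, -1.0, -0.4]
gripper_width: 85.2
```

Request:
play_rows(offset=[[-8,-10,0],[0,0,0],[0,0,0],[0,0,0]], turn=[-0.14,-0.14,-0.05,0])

```text
clock: 2.3
position: [481.9, -323.1, 262.8]
ee_rot: [0.742, 0.671, 0.0, 0.002]
contact_force: [-0.5, 0.1, 0.9]
gripper_width: 85.3
```

```bash
cat >> meas.py <<'E'
def yaw(s):
    a,b=s["ee_rot"][:2]; return np.degrees(np.arctan2(2*a*b,a*a-b*b)).round(2)
E
python3 - <<'E'
from meas import *
s=arm.read_state();print(s["position"].round(1),yaw(s))
im,d=eyes.get_image("wrist");P=cloud("wrist",d);X,Y,Z=P[...,0],P[...,1],P[...,2];im_=im.astype(int)
m=(abs(X-479)<75)&(abs(Y+326)<45)&(Z>112)&(Z<150)
for lo in (112,120,123): 
  q=P[m&(Z>lo)]; print(lo,pca(q),rect(q),np.percentile(q[:,2],[10,50,90]))
for r in silhouettes("wrist","hook_grip"):
    q=P[r["mask"]&(Z>121)&(Z<135)]; print(r["score"],r["bbox"], pca(q) if len(q)>9 else 0, rect(q) if len(q)>9 else 0)
save("d",im)
E
```

```text
[ 481.9 -323.1  262.8] 84.26
112 (array([ 468.9, -328.8,  125.9]), np.float64(174.8), array([14.2, 36.2]), 4001) (array([ 476.9, -329.4]), array([ 55.6, 112.1]), 84.9) [115.04633806 125.85066591 127.96183881]
120 (array([ 472.4, -328.8,  127.2]), np.float64(174.9), array([ 5.2, 29.3]), 2338) (array([ 476.3, -329.3]), array([ 18. , 102.8]), 84.5) [125.36184419 127.15404307 128.18996678]
123 (array([ 472.6, -328.8,  127.2]), np.float64(174.9), array([ 5.1, 29.2]), 2322) (array([ 476.5, -329.4]), array([ 18. , 102.2]), 84.5) [125.4461549  127.16091227 128.19259435]
0.85 [308.3, 22.3, 33.0, 44.2] 0 0
0.74 [318.9, 182.4, 27.2, 116.1] (array([ 472.6, -328.8,  127.2]), np.float64(174.9), array([ 5.1, 29.2]), 2320) (array([ 476.3, -329.2]), array([ 17.9, 102.7]), 84.8)
0.73 [285.6, 317.1, 78.0, 64.5] 0 0
0.66 [185.3, 163.7, 88.5, 101.5] 0 0
```

View pics/d.png

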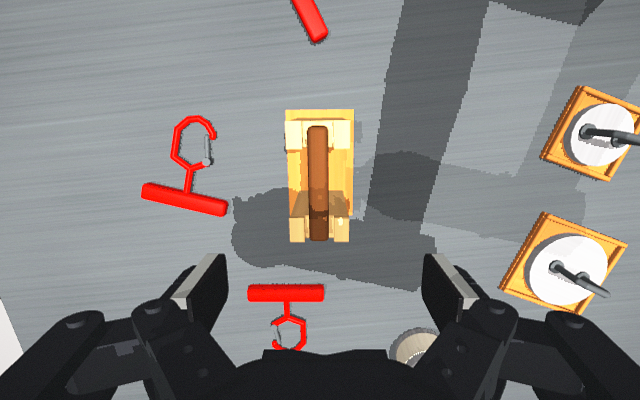

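Request:
play_rows(offset=[[-4,-5,-40],[0,0,-40],[0,0,-40],[0,0,-32],[0,0,-8],[0,0,0],[0,0,0]], turn=[0.01,0,0,0,0,0,0])

```text
clock: 3.1
position: [479.1, -330.4, 102.9]
ee_rot: [0.736, 0.677, 0.002, 0.007]
contact_force: [-0.3, 1.6, 0.1]
gripper_width: 85.5
```

Request:
play_rows(offset=[[-2,2,-4],[0,0,0],[0,0,0]], turn=[0,0,0])

```text
clock: 3.4
position: [479.6, -329.4, 103.2]
ee_rot: [0.735, 0.678, 0.004, 0.011]
contact_force: [0.4, 0.9, -0.0]
gripper_width: 85.1
```

Request:
play_rows(offset=[[0,0,0],[0,0,0],[0,0,0],[0,0,0],[0,0,0],[0,0,0],[0,0,0],[0,0,0]], turn=[0,0,0,0,0,0,0,0], grip=-1)

```text
clock: 4.2
position: [480.7, -329.6, 105.4]
ee_rot: [0.735, 0.678, 0.005, 0.013]
contact_force: [0.7, 0.7, 1.2]
gripper_width: 16.9
```

Request:
play_rows(offset=[[0,0,15],[0,0,30],[0,0,40],[0,0,40],[0,0,10],[0,0,0]], turn=[0,0,0,0,0,0])

```text
clock: 4.8
position: [476.7, -327.7, 239.6]
ee_rot: [0.736, 0.677, 0.003, 0.007]
contact_force: [0.6, 0.3, -2.2]
gripper_width: 16.9
```

```bash
cat >> meas.py <<'E'
from scipy.spatial.transform import Rotation as R
def st():
    s=arm.read_state(); M=R.from_quat(s["ee_rot"]).as_matrix()
    print("t",round(s["clock"],2),s["position"].round(1),"yaw",yaw(s),"toolz",M[:,2].round(3),"w",round(s["gripper_width"],1),"F",s["contact_force"].round(1)); return s
E
python3 - <<'E'
from meas import *
s=st(); im,d=eyes.get_image("side");P=cloud("side",d);X,Y,Z=P[...,0],P[...,1],P[...,2]
c=s["position"];m=(abs(X-c[0])<60)&(abs(Y-c[1])<40)&(Z>30)&(Z<c[2]+35)
v,u=np.nonzero(m);print(u.min(),u.max(),v.min(),v.max())
r=silhouettes("side","hook_grip")
for k in r: print(k["score"],k["bbox"])
save("e",cv2.resize(im[180:300,240:400],None,fx=5,fy=5,interpolation=2))
E
```

```text
t 4.8 [ 476.7 -327.7  239.6] yaw 85.24 toolz [ 0.014 -0.007 -1.   ] w 16.9 F [ 0.6  0.3 -2.2]
289 333 209 290
0.77 [306.9, 336.8, 55.9, 34.0]
0.76 [243.8, 281.6, 37.0, 24.4]
0.72 [310.2, 228.8, 42.3, 40.1]
0.66 [395.7, 305.8, 45.2, 35.2]
0.42 [304.3, 174.7, 62.2, 31.2]
```

View pics/e.png

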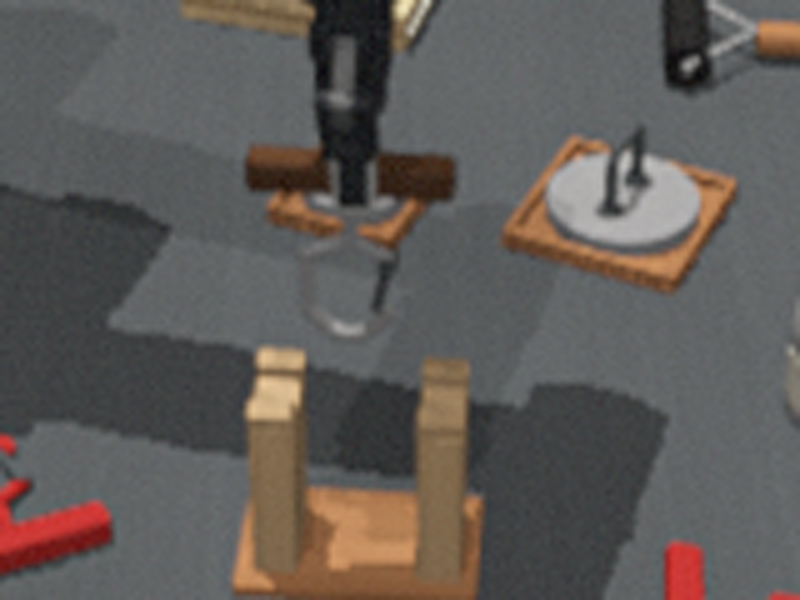

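Request:
play_rows(offset=[[5,15,0],[9,30,0],[10,35,0],[10,35,0],[10,35,0],[10,35,0],[10,35,0],[10,35,0],[10,35,0],[10,30,0],[8,18,0],[0,0,0]], turn=[0,-0.05,-0.05,-0.05,-0.05,-0.05,-0.05,-0.05,-0.05,-0.03,0,0])

```text
clock: 6.1
position: [568.2, 32.5, 211.3]
ee_rot: [0.868, 0.496, -0.015, -0.009]
contact_force: [-1.0, 0.0, -1.8]
gripper_width: 16.7
```

```bash
cat > look.py <<'E'
from meas import *
import sys
s=st(); c=s["position"]; ims={}
for n in ["wrist","top","side"]:
    im,d=eyes.get_image(n);P=cloud(n,d);X,Y,Z=P[...,0],P[...,1],P[...,2];I=im.astype(int);ims[n]=im
    m=(abs(X-645)<45)&(abs(Y+22)<45)&(Z>55)&(Z<90)
    if m.sum()>8: print(n,"bar",pca(P[m]),rect(P[m]),"z90",np.percentile(P[m][:,2],90).round(1))
    m=(abs(X-645)<65)&(abs(Y+22)<65)&(Z>15)&(Z<26)&(abs(I[...,0]-I[...,2])<35)
    if m.sum()>8: print(n,"disc",rect(P[m]),np.median(P[m],0).round(1))
    m=(np.hypot(X-c[0],Y-c[1])<70)&(abs(Z-c[2]-13)<16)&(I[...,0]-I[...,2]>18)
    if m.sum()>8: print(n,"handle",pca(P[m]),rect(P[m]),np.percentile(P[m][:,2],[5,50,95]).round(1),c.round(1))
E
python3 - <<'E'
from look import *
o=np.zeros((400,800,3),np.uint8); o[:400,:640]=ims["wrist"]; save("f",o[:, :640])
E
```

```text
t 6.1 [568.2  32.5 211.3] yaw 59.43 toolz [-0.035  0.001 -0.999] w 16.7 F [-1.   0.  -1.8]
wrist disc (array([616.8,  -6.8]), array([89.8, 24.5]), 60.5) [602.9 -27.1  18.9]
wrist handle (array([552.7,  39.7, 233.5]), np.float64(149.1), array([ 5.1, 25.9]), 8851) (array([559.3,  34.6]), array([41.4, 90.5]), 74.9) [230.4 233.5 236. ] [568.2  32.5 211.3]
top bar (array([646.4, -19.9,  66.9]), np.float64(59.5), array([ 2.2, 13.3]), 42) (array([646.3, -19.9]), array([46.3,  7.8]), 60.4) z90 69.4
top disc (array([648.3, -25.8]), array([97.2, 85.5]), 23.5) [648.4 -26.7  20.1]
top handle (array([539.8,  47.9, 234.7]), np.float64(151.3), array([ 5.2, 13.6]), 143) (array([541.2,  48.5]), array([18. , 47.7]), 59.2) [231.  234.7 238.2] [568.2  32.5 211.3]
side bar (array([645.3, -26.2,  65.9]), np.float64(57.8), array([ 2.4, 12.9]), 29) (array([645. , -25.4]), array([39.9,  9.7]), 59.4) z90 69.6
side disc (array([646.3, -24.4]), array([103.3,  95.5]), 71.8) [647.3 -29.4  19. ]
side handle (array([575.9,  21.4, 229.3]), np.float64(148.5), array([ 4.7, 34. ]), 139) (array([563.4,  28.4]), array([ 18.6, 104.2]), 58.2) [219.  229.3 235.7] [568.2  32.5 211.3]
```

View pics/f.png

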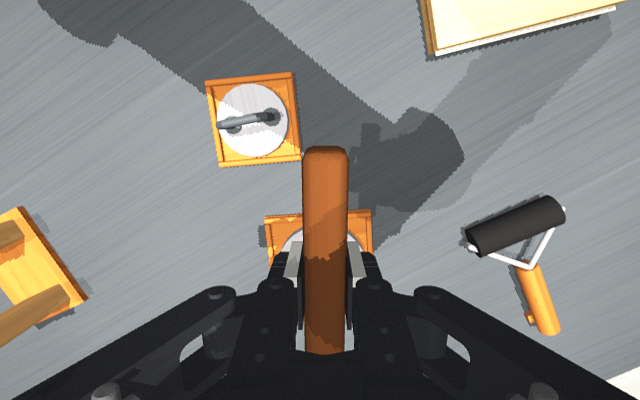

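Request:
play_rows(offset=[[6,-6,-10],[8,-8,-25],[4,-3,-25],[0,0,-20],[0,0,-4],[0,0,0],[0,0,0]], turn=[0,0,0,0,0,0,0])

```text
clock: 6.95
position: [584.9, 4.0, 123.2]
ee_rot: [0.871, 0.49, -0.015, -0.009]
contact_force: [0.6, -0.3, -1.5]
gripper_width: 16.9
```

```bash
python3 look.py
```

```text
t 6.95 [584.9   4.  123.2] yaw 58.74 toolz [-0.036  0.    -0.999] w 16.9 F [ 0.6 -0.3 -1.5]
wrist bar (array([647.7, -19.2,  68.1]), np.float64(149.7), array([0. , 2.1]), 9) (array([648. , -19.5]), array([0.1, 6.2]), 59.7) z90 68.6
wrist disc (array([651.1, -14.3]), array([82. , 97.7]), 61.2) [639.7  17.1  19.8]
wrist handle (array([570.4,  12.3, 146.1]), np.float64(148.5), array([ 5.1, 25.9]), 8873) (array([573.7,   2.9]), array([31.2, 90.8]), 58.4) [143.  146.1 148.5] [584.9   4.  123.2]
top bar (array([638.8, -30.5,  66.3]), np.float64(53.6), array([2.1, 6. ]), 19) (array([639.5, -31.7]), array([19.6,  7. ]), 51.3) z90 69.8
top disc (array([650.1, -44.3]), array([49., 88.]), 87.5) [655.8 -44.5  20. ]
top handle (array([558.6,  21.2, 147.1]), np.float64(149.2), array([ 5.8, 13.9]), 123) (array([557.1,  17.4]), array([35.9, 47.8]), 60.6) [141.8 147.1 150.9] [584.9   4.  123.2]
side bar (array([642.3, -25.4,  65. ]), np.float64(102.3), array([12.5, 13.1]), 31) (array([627.3, -22.4]), array([37.6, 55.9]), 81.2) z90 71.0
side disc (array([645.9, -23.8]), array([100.2,  96.9]), 81.2) [649.2 -28.4  19.4]
side handle (array([596.1,  -6.2, 141.8]), np.float64(149.4), array([ 5.3, 33.9]), 129) (array([581.9,   1.7]), array([ 23.2, 101.3]), 62.5) [132.2 141.8 148.8] [584.9   4.  123.2]
```

Request:
play_rows(offset=[[5,9,0],[0,0,0],[0,0,0]], turn=[0.02,0,0])

```text
clock: 7.4
position: [592.0, 15.2, 126.2]
ee_rot: [0.866, 0.501, -0.012, -0.008]
contact_force: [-0.1, 0.6, -2.2]
gripper_width: 17.0
```

Request:
play_rows(offset=[[8,-8,-3],[10,-6,-1],[10,-6,0],[0,0,0],[0,0,0]], turn=[0,0,0,0,0])

```text
clock: 7.9
position: [623.3, -6.9, 121.7]
ee_rot: [0.866, 0.501, -0.012, -0.008]
contact_force: [-0.2, -0.3, -1.5]
gripper_width: 16.8
```

```bash
python3 - <<'E'
from meas import *
st()
im,d=eyes.get_image("side"); save("g",cv2.resize(im[160:250,310:420],None,fx=7,fy=6.6,interpolation=2))
E
```

```text
t 7.9 [623.3  -6.9 121.7] yaw 60.08 toolz [-0.029  0.001 -1.   ] w 16.8 F [-0.2 -0.3 -1.5]
```

View pics/g.png

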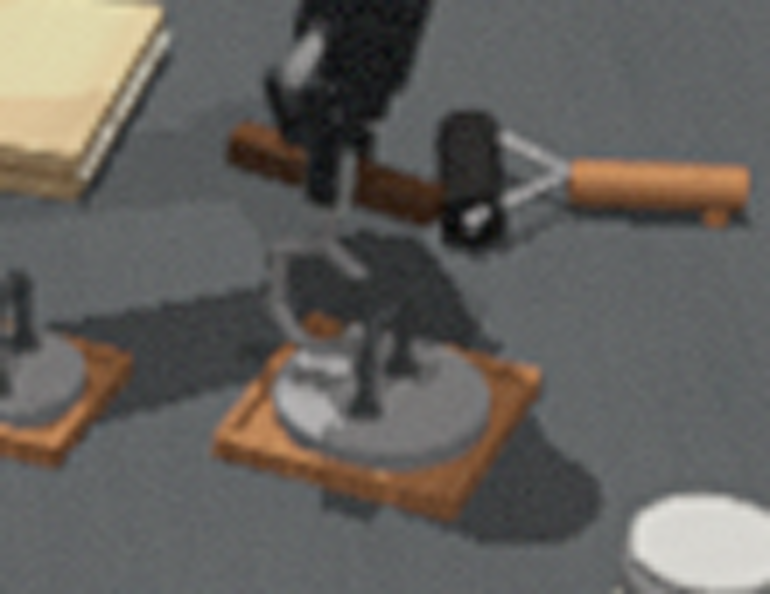

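Request:
play_rows(offset=[[9,-5,0],[9,-5,0],[0,0,0]], turn=[0,0,0])

```text
clock: 8.25
position: [641.8, -17.5, 121.8]
ee_rot: [0.865, 0.501, -0.013, -0.008]
contact_force: [-0.4, -0.7, 0.7]
gripper_width: 16.9
```

Request:
play_rows(offset=[[8,-5,0],[8,-5,0],[4,-2,0],[0,0,0]], turn=[0,0,0,0])

```text
clock: 8.65
position: [664.2, -30.7, 122.2]
ee_rot: [0.865, 0.501, -0.012, -0.008]
contact_force: [0.2, 0.1, -1.7]
gripper_width: 17.1
```

Request:
play_rows(offset=[[2,-1,4],[0,0,6],[0,0,6],[0,0,4],[0,0,0]], turn=[0,0,0,0,0])

```text
clock: 9.15
position: [662.8, -31.0, 140.9]
ee_rot: [0.866, 0.5, -0.016, -0.011]
contact_force: [-1.6, 0.7, -1.8]
gripper_width: 17.1
```

```bash
python3 - <<'E'
from meas import *
st()
im,d=eyes.get_image("side"); save("i",cv2.resize(im[170:245,325:415],None,fx=8,fy=8,interpolation=2))
E
```

```text
t 9.15 [662.8 -31.  140.9] yaw 60.07 toolz [-0.038  0.002 -0.999] w 17.1 F [-1.6  0.7 -1.8]
```

View pics/i.png

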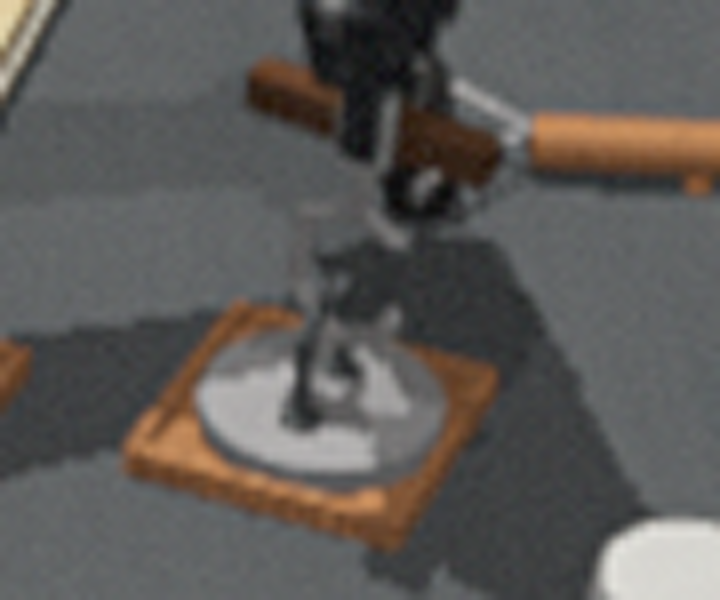

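Request:
play_rows(offset=[[-5,3,2],[-5,3,2],[0,0,4],[0,0,4],[0,0,0]], turn=[0,0,0,0,0])

```text
clock: 9.7
position: [651.8, -24.4, 152.1]
ee_rot: [0.866, 0.501, -0.016, -0.011]
contact_force: [0.4, -0.2, -8.2]
gripper_width: 17.2
```

Request:
play_rows(offset=[[0,0,6],[0,0,10],[0,0,15],[0,0,15],[0,0,15],[0,0,10],[0,0,0],[0,0,0]], turn=[0,0,0,0,0,0,0,0])

```text
clock: 10.5
position: [650.6, -24.8, 225.8]
ee_rot: [0.866, 0.5, -0.017, -0.012]
contact_force: [-1.2, 0.0, -8.3]
gripper_width: 17.1
```

```bash
python3 - <<'E'
from meas import *
st()
im,d=eyes.get_image("side");P=cloud("side",d);Z=P[...,2]
m=(np.hypot(P[...,0]-650,P[...,1]+24)<70)&(Z>60)&(Z<130); print(rect(P[m]),np.percentile(Z[m],[2,50,98]))
save("j",cv2.resize(im[150:245,320:420],None,fx=6,fy=6,interpolation=2))
E
```

```text
t 10.5 [650.6 -24.8 225.8] yaw 59.99 toolz [-0.042  0.003 -0.999] w 17.1 F [-1.2  0.  -8.3]
(array([645.1, -25.1]), array([104.2,  98.1]), 60.4) [ 87.97624857  98.96582816 118.74944509]
```

View pics/j.png

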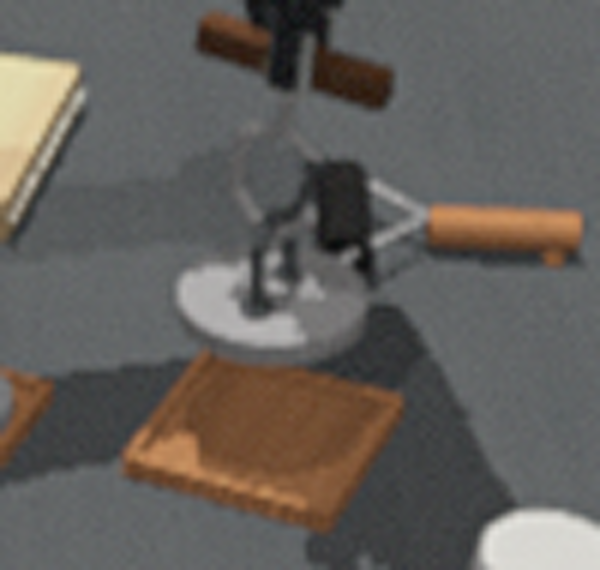

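Request:
play_rows(offset=[[-4,6,0],[-8,12,0],[-11,18,0],[-12,20,0],[-12,20,0],[-12,20,0],[-12,20,0],[-12,20,0],[-11,18,0],[-11,18,0]], turn=[0,0,0,0,0,0,0,0,0,0])

```text
clock: 11.55
position: [532.4, 156.6, 219.3]
ee_rot: [0.866, 0.499, -0.024, -0.014]
contact_force: [-0.2, 1.4, -7.6]
gripper_width: 16.7
```

Request:
play_rows(offset=[[-11,18,1],[-11,18,1],[-11,18,1],[-10,17,1],[-8,14,1],[-6,10,1],[-4,6,0],[-2,3,0],[0,0,0],[0,0,0],[0,0,0]], turn=[0,0,0,0,0,0,0,0,0,0,0])

```text
clock: 12.65
position: [456.0, 268.2, 223.9]
ee_rot: [0.864, 0.503, -0.027, -0.015]
contact_force: [0.3, -0.7, -7.4]
gripper_width: 17.1
```

```bash
cat > place.py <<'E'
from meas import *
s=st();z0=s["position"][2]-143
for n in ["top","side"]:
    im,d=eyes.get_image(n);P=cloud(n,d);Z=P[...,2];I=im.astype(int)
    h=np.hypot(P[...,0]-453,P[...,1]-290)
    m=(h<90)&(Z>max(z0-2,33))&(Z<z0+24)&(abs(I[...,0]-I[...,2])<30); print(n,"disc",rect(P[m]),np.percentile(Z[m],[5,50,95]).round(1),m.sum())
    for r in silhouettes(n,"weight_big_disc")[:2]:
        q=P[r["mask"]]; print(r["score"],rect(q[(q[:,2]>z0-8)&(q[:,2]<z0+24)]))
    m=(h<160)&(Z>22)&(Z<36)&(I[...,0]-I[...,2]>30)
    print(n,"boards",rect(P[m]))
E
python3 place.py
```

```text
t 12.65 [456.  268.2 223.9] yaw 60.39 toolz [-0.061 -0.001 -0.998] w 17.1 F [ 0.3 -0.7 -7.4]
top disc (array([448.5, 265. ]), array([89.4, 94. ]), 79.7) [ 95.3  98.7 102.4] 717
0.93 (array([448.4, 265.1]), array([89.8, 98.3]), 79.1)
top boards (array([451.9, 291.9]), array([171.4, 169.8]), 72.9)
side disc (array([448.9, 263.3]), array([95.9, 95.5]), 6.2) [ 88.9  96.4 101.3] 307
0.72 (array([0., 0.]), array([0., 0.]), 0.0)
0.57 (array([450.5, 264.7]), array([90.9, 97.1]), 1.8)
side boards (array([452. , 288.9]), array([182.2, 173.3]), 73.5)
```

Request:
play_rows(offset=[[0,5,0],[1,8,0],[1,7,-2],[0,3,-6],[0,0,-8],[0,0,-8],[0,0,-4],[0,0,0],[0,0,0],[0,0,0]], turn=[0,0,0,0,0,0,0,0,0,0])

```text
clock: 13.85
position: [458.1, 293.1, 192.0]
ee_rot: [0.864, 0.502, -0.028, -0.015]
contact_force: [-0.6, 0.1, -8.0]
gripper_width: 17.0
```

```bash
python3 place.py
```

```text
t 13.85 [458.1 293.1 192. ] yaw 60.35 toolz [-0.063 -0.003 -0.998] w 17.0 F [-0.6  0.1 -8. ]
top disc (array([450.2, 291.6]), array([87.6, 93.9]), 77.5) [63.2 66.5 69.7] 670
0.74 (array([448.9, 291.2]), array([86.6, 98.6]), 76.4)
top boards (array([451.8, 291.6]), array([171.3, 170. ]), 73.0)
side disc (array([449.8, 294.2]), array([ 93.1, 113.1]), 1.7) [56.9 64.3 68.8] 307
0.76 (array([451.3, 294.3]), array([ 96.2, 113.1]), 1.7)
side boards (array([451.7, 289.6]), array([185.3, 172.3]), 73.8)
```

Request:
play_rows(offset=[[1,0,-3],[0,0,-5],[0,0,-5],[0,0,-4],[0,0,-3],[0,0,-3],[0,0,-2],[0,0,0]], turn=[0,0,0,0,0,0,0,0])

```text
clock: 14.85
position: [461.4, 294.3, 168.2]
ee_rot: [0.864, 0.503, -0.024, -0.014]
contact_force: [-0.2, 0.5, -0.7]
gripper_width: 16.6
```

Request:
play_rows(offset=[[0,0,-4],[0,0,-6],[0,0,-6],[0,0,-4],[0,0,-2],[0,0,0]], turn=[0,0,0,0,0,0])

```text
clock: 15.45
position: [462.7, 295.4, 146.6]
ee_rot: [0.864, 0.504, -0.022, -0.015]
contact_force: [-0.1, 0.1, -2.6]
gripper_width: 17.3
```

Request:
play_rows(offset=[[0,0,-3],[0,0,-2],[0,0,-2],[0,0,0]], turn=[0,0,0,0])

```text
clock: 15.85
position: [462.8, 295.5, 139.1]
ee_rot: [0.864, 0.504, -0.022, -0.015]
contact_force: [0.2, 0.3, -2.2]
gripper_width: 16.9
```

```bash
python3 - <<'E'
from meas import *
st()
im,d=eyes.get_image("side"); save("k",cv2.resize(im[110:200,260:360],None,fx=6,fy=6,interpolation=2))
E
```

```text
t 15.85 [462.8 295.5 139.1] yaw 60.5 toolz [-0.052  0.004 -0.999] w 16.9 F [ 0.2  0.3 -2.2]
```

View pics/k.png

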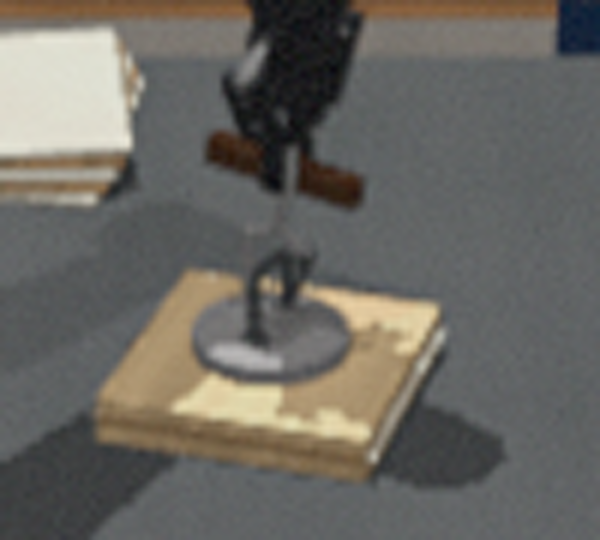

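Request:
play_rows(offset=[[0,0,-2],[0,0,-1],[0,0,0]], turn=[0,0,0])

```text
clock: 16.2
position: [463.1, 295.7, 136.7]
ee_rot: [0.863, 0.504, -0.021, -0.015]
contact_force: [-1.0, 0.3, -0.2]
gripper_width: 17.3
```

Request:
play_rows(offset=[[0,0,0],[0,0,0],[0,0,0],[0,0,0],[0,0,0],[0,0,0]], turn=[0,0,0,0,0,0], grip=1)

```text
clock: 16.8
position: [464.2, 296.5, 137.9]
ee_rot: [0.863, 0.504, -0.019, -0.015]
contact_force: [0.7, 0.2, -0.3]
gripper_width: 85.6
```

Request:
play_rows(offset=[[0,0,8],[0,0,15],[0,0,20],[0,0,30],[0,0,40],[0,0,40],[0,0,20],[0,0,0],[0,0,0],[0,0,0]], turn=[0,0,0,0,0,0,0,0,0,0])

```text
clock: 17.8
position: [462.2, 294.0, 320.6]
ee_rot: [0.863, 0.504, -0.02, -0.014]
contact_force: [-0.6, 0.5, -0.3]
gripper_width: 85.6
```

```bash
python3 - <<'E'
from meas import *
st()
for n in ["wrist","side"]:
    im,d=eyes.get_image(n);P=cloud(n,d);Z=P[...,2];I=im.astype(int)
    m=(np.hypot(P[...,0]-453,P[...,1]-290)<75)&(Z>38)&(Z<49)&(abs(I[...,0]-I[...,2])<30)
    q=P[m]
    if m.sum()>20:
        A=np.linalg.lstsq(np.c_[q[:,:2],np.ones(len(q))],q[:,2],rcond=None)[0]; print(n,rect(q),np.median(q,0).round(1),"slope",A[:2].round(3),m.sum())
    if n=="side": a=cv2.resize(im[110:200,260:360],None,fx=4,fy=4,interpolation=2)
    else: w=cv2.resize(im,(400,250))
o=np.zeros((360,800,3),np.uint8);o[:,:400]=a;o[:250,400:]=w;save("l",o)
E
```

```text
t 17.8 [462.2 294.  320.6] yaw 60.53 toolz [-0.049  0.005 -0.999] w 85.6 F [-0.6  0.5 -0.3]
wrist (array([456.8, 298.7]), array([113.2,  98.1]), 34.6) [447.1 294.4  43.1] slope [0.001 0.005] 4055
side (array([449.5, 298.5]), array([ 93.4, 122.4]), 1.9) [451.8 283.5  42.6] slope [ 0.006 -0.006] 263
```

View pics/l.png

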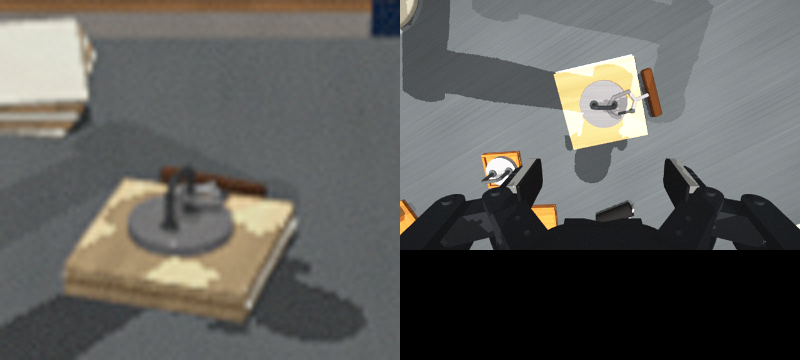

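Request:
play_rows(offset=[[0,0,0],[0,0,0],[0,0,0],[0,0,0],[0,0,0],[0,0,0],[0,0,0],[0,0,0]], turn=[0,0,0,0,0,0,0,0])

```text
clock: 18.7
position: [461.4, 293.4, 316.4]
ee_rot: [0.863, 0.504, -0.024, -0.013]
contact_force: [-0.6, -0.1, 0.7]
gripper_width: 85.5
```

```bash
python3 - <<'E'
from meas import *
st(); L=[]
for k in range(2):
    im,d=eyes.get_image("top"); L.append(im.astype(int))
    im2,_=eyes.get_image("side")
P=cloud("top",d)
for q in ["weight_big_disc","hook_grip","weight_small_bar"]:
    for r in silhouettes("top",q)[:1]: p=P[r["mask"]]; print(q,r["score"],rect(p),np.median(p,0).round(1))
for q in ["ink_tin","brayer","weight_small_bar"]:
    for r in find_in("side",q)[:1]: print(q,r)
print("diff",np.abs(L[0]-L[1])[180:250,170:250].max())
arm.job_done()
E
```

```text
t 18.7 [461.4 293.4 316.4] yaw 60.51 toolz [-0.055 -0.001 -0.999] w 85.5 F [-0.6 -0.1  0.7]
weight_big_disc 0.9 (array([381.6, 143.1]), array([430.5,  94.3]), 64.9) [447.  286.1  44.6]
hook_grip 0.84 (array([ 391. , -319.5]), array([114.9, 500.7]), 26.8) [ 492.8 -491.3   15.7]
weight_small_bar 0.65 (array([425.8, -35.9]), array([192.8,  68.9]), 39.2) [472.2   2.7  20.3]
ink_tin {'bbox': [411.6, 252.9, 26.1, 35.5], 'score': 0.67}
brayer {'bbox': [394.6, 186.1, 41.9, 20.3], 'score': 0.89}
weight_small_bar {'bbox': [310.9, 212.6, 28.3, 26.4], 'score': 0.87}
diff 5
the job is handed in; nothing more can be done
```

The job is handed in at about 19 s of the 66 s allowed. I slid the hook onto the larger weight's bar, carried the weight on it and set it down slowly on the boards. I then lowered the hook onto the disc, let go and raised the gripper clear.

- **Weight:** it lies flat, with a fitted slope under 0.01. I put its centre within about 8 mm of the boards' centre. After release, depth fits spread from 3 mm off to about 9 mm because the hook partly hides the disc, while just before setting down both cameras agreed to about 5 mm.
- **Hook:** it toppled to one side, its handle towards the boards' edge, still round the bar. Two top pictures about 0.05 s apart showed nothing moving.
- **Bystanders:** the smaller weight, tin and roller show at their starting places to within a few pixels.
- **Not fully checked:** the gate is too small to read clearly in the pictures. I judge it shut because the weight hung from the hook all the way and stayed on it after the hook toppled.
- **Failed check:** in the last top picture the network's best "hook_grip" match was a red look-alike, so I had no measured end position for the real hook; the earlier pictures are the evidence for it.

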